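# Take the whetstone out of its spring-lid case

## Task

Get the whetstone out for sharpening: press the thumb latch on the front of the grey case so that its sprung lid pops right open, then press down the tab at the hinge end of the rocking tray so that the other end of the stone tips up out of the case; take your hand off and it stays up. Lift the stone out by its raised part and lay it gently, light side still up, flat on the plywood board, lengthwise between the board's two end cleats and about midway across; do not let it drop. Last, push the lid of the emptied case down until it snaps shut on its latch, and leave the tape roll, the thread spool and the tape measure where they are.

Things in the scene. Friction and masses are not known exactly. Their poses are not given: they have to be found in the camera images.
- case: Grey metal case screwed to the bench (it does not move), 174 mm long (its x) x 60 mm wide (its y), walls 53 mm high and 5 mm thick, open inside 50 mm wide; with the lid shut it is 77 mm high. Origin: centre of its underside, on the bench. Its +x end carries the lid's hinge and points roughly away from the robot; its -x end carries the steel thumb latch, whose pad stands out to x = -142 mm of this frame.
- lid_hinge (a point): Point on the lid's hinge line, in the middle of the case's width, 88 mm along the case's +x from its origin and 54.5 mm up. The hinge line runs along the case's y. Axes as the case's.
- lid (a joint): Lid angle in rad: 0 fully down, about 0.007 when held by the latch, 1.65 (about 95 degrees, fully open) where its spring drives it and holds it. The lid is a grey shell, 171 mm long, 60 mm wide, 24 mm deep, its top face 22.5 mm above the hinge line when shut. The spring is weak: 1 to 2 N at the free edge hold the lid down or swing it; snapping it under the latch takes about 5 to 8 N downward near the free edge. Nothing but the latch keeps it shut.
- lid_edge (a point): Middle of the free (front, latch-side) edge of the lid's outer top face; it moves with the lid, 174 mm along and 22.5 mm above the hinge when shut.
- latch_pad (a point): Middle of the top of the ribbed steel thumb pad on the front of the case, about 42 mm above the bench; the pad is 34 mm wide and reaches 18 mm further out and 13 mm further in. It turns with the latch: pressed down about 6 mm here (4 to 5 N) it draws the hook off the lid, which then springs open at once; its stop is at about 8 mm. A spring returns it. The lid's front edge is 37 mm toward the hinge from here and swings up and away.
- latch (a joint): Latch angle in rad: 0 hooked (home), 0.3 pressed to its stop; the lid is free from about 0.2. Its hook, in front of the free edge of the lid, stands about 4 mm above the shut lid.
- tray (a joint): Angle in rad of the rocking wooden tray in the case that carries the stone: 0 level, 0.32 at its stop with the latch-side end of the stone tipped up. Its pivot line runs along the case's y at x = +16 mm, z = 26 mm of the case frame. It is stiff enough to stay, with the stone, where it is left.
- tray_tab (a point): Middle of the top of the tray's thumb tab (23 mm long in x, 40 mm wide, ribbed wood), beside the hinge, 8 mm above the case's walls when the tray is level (under the lid until that is open); it moves with the tray. Pressing the tab down (about 5 N) turns the tray to its stop: this point then lies 9 mm nearer the hinge and 15 mm lower.
- stone: Whetstone: plain bar 120 mm (x) x 42 mm (y) x 24 mm (z), dark grey below and light grey above, about 0.2 kg. Origin: centre of its dark underside. It starts lying level in the case on the tray, long axis along the case's x, its top 1 mm below the walls with only 4 mm beside it, so it cannot be gripped there; with the tray at its stop its latch-side end stands about 30 mm higher, clear of the walls, and can be gripped across its 42 mm width.
- board_bed (a point): Centre of the top face of the plywood honing board, 18 mm above the bench; the board is fixed, 172 mm (x) x 80 mm (y). Across each end stands a wooden cleat 10 mm high; between the cleats there are 144 mm along x for the 120 mm stone. Axes as the board's.
- tape_roll: Yellow tape roll, 56 mm across and 22 mm high, lying loose. Bystander. Origin: centre of its underside.
- spool: Orange thread spool, 43 mm across and 47 mm high, standing loose. Bystander. Origin: centre of its underside.
- tape_measure: Tape measure in a yellow case, 62 x 75 x 73 mm, standing loose. Bystander. Origin: centre of its underside.

How it is judged:
On the way, in this order (a step that is already met when the one before it is completed fails the run):
1. the latch is pressed and the lid has sprung right open (value of joint lid above 1.5 rad), for 0.2 s.
2. the tray is rocked so that the stone's latch-side end stands up, with the robot off it (value of joint tray above 0.24 rad and distance between stone and tray_tab below 0.09 m and contact force between each of the arm, the fingers and anything else below 0.05 N), for 0.1 s.
3. the stone lies flat on the board between the cleats, let go, the lid still open (x of stone in the frame of board_bed between -0.014 and 0.014 m and y of stone in the frame of board_bed between -0.02 and 0.02 m and z of stone in the frame of board_bed between -0.004 and 0.004 m and angle between stone's own z axis and vertical below 0.05 rad and angle between the x axis of stone and the x axis of board_bed, either way round below 0.25 rad and linear speed of stone below 0.02 m/s and contact force between stone and the fingers below 0.05 N and value of joint lid above 1.2 rad), for 0.2 s.
4. the lid is shut and the latch has hooked it (value of joint lid below 0.025 rad and value of joint latch below 0.06 rad), for 0.2 s.
At the end, for the whole second after the job is handed in: The stone lies at rest, flat (within 0.05 rad, light side up) on the board between the two cleats, its centre within 14 mm of the board's centre lengthwise and 20 mm across, its length along the board's within 0.25 rad; the case's lid is down (under 0.025 rad) with the latch home (under 0.06 rad) (all of step 4 and x of stone in the frame of board_bed between -0.014 and 0.014 m and y of stone in the frame of board_bed between -0.02 and 0.02 m and z of stone in the frame of board_bed between -0.004 and 0.004 m and angle between stone's own z axis and vertical below 0.05 rad and angle between the x axis of stone and the x axis of board_bed, either way round below 0.25 rad and linear speed of stone below 0.02 m/s and contact force between stone and the fingers below 0.05 N and velocity of joint lid below 0.05 rad/s); the robot touches nothing.
It fails at once if the stone is dropped (falls faster than 0.6 m/s, about 2 cm of free fall, out of the gripper) (linear speed of stone above 0.6 m/s and contact force between stone and the fingers below 0.05 N).
It fails at once if the tape roll, the spool or the tape measure are moved by more than 40 mm (distance of any of tape_roll, spool, tape_measure from where it was at the start of the episode above 0.04 m).
It also fails if it takes over 72 s, if anything falls off the work surface, if the arm or the gripper's body presses on something with over 40 N, if the wrist force passes 120 N, or if a joint passes its speed limit or range.

## Robot

A 6-joint arm with a two-finger parallel gripper is mounted at the origin on a cart in front of the work surface, level with it; the furniture and walls round the work are solid. World frame = base frame: x ahead of the robot, y to its left, z up, the work surface at z = 0. Lengths are in m, angles in rad, forces in N, time in s.
With the tool pointing down it reaches from about 0.375 to 0.975 m from the base axis. Payload 3.8 kg.
Tool frame: the origin (TCP) lies between the finger pads; the fingertips stand ahead of it and the grasp point (between the pads) lies 6 mm ahead of it (nose_length is the z of the fingertips in the tool frame, in m); z points along the fingers, y is the line along which they close (so a half turn about z gives the same grasp; the last joint's range is limited). The gripper opens to 88 mm and grips with 3 to 60 N. Pads are 18 mm wide; open, the fingers measure 123 mm over their backs; the gripper's body (75 mm by 187 mm) begins 45 mm behind the grasp point.
Start: joints at [-1.14, 0.264, 1.604, -0, 1.274, -0.037], TCP at [0.304, -0.602, 0.264] pointing down, gripper open.
Joint ranges: [-2.63, 2.63], [-0.94, 2.18], [0.31, 2.57], [-1.31, 4.45], [0, 2.66], [-2.55, 2.55]. Speed limits (rad/s): [2.57, 2.57, 3.14, 3.14, 3.14, 3.14].

## Interface

Orientations are given as a unit quaternion [x, y, z, w].
In Python, from workcell import observe, get_image, get_calibration, sign_off, masks_of, nose_length gives the robot as it stands.
- The arm moves only by the shell command python3 -m jog 'ROWS' [FORCE]. ROWS is text: rows parted by semicolons, each of 5 numbers parted by spaces: the shift along the tool's x, y, z in mm, then the turn about the tool's z in degrees, then the closure in counts, from 0 (fully open) to 255 (shut). In form: x y z twist claw; .... A call has 1 to 20 rows; each row is the pose to reach, as a shift and turn from the pose commanded when the call began, along the tool's axes at that moment; what a row does not reach only later rows make up. A row lasts 1/12 s, in which the tool goes at most 41.7 mm and 7.16 degrees, less where a joint would pass 70% of its speed; a pose out of reach is approached as far as the arm can. A call with a gripper value outside its range is refused whole. The fingers move at their own pace and stop on an object; FORCE is the grip in N (left out, the last holds). Time passes only in rows, so rows that repeat a pose let the fingers close. It gives the time, the measured TCP pose, the force and the opening at its end, in the units of the state.
- observe(): the state, without advancing time (a new reading comes with each control period).
- get_image(name): name is "scene" or "top"; returns the picture (400x640x3 uint8, blue, green, red); there is no depth.
- get_calibration(name): a dict with "camera_matrix" (3x3 intrinsics, pixels), "rvec" (rotation vector, rad) and "tvec" (3), from world to camera coordinates, as OpenCV has them. Camera axes: x right, y down, z forward; pixel columns grow to the right and rows downward; lengths in m; the calibration is good to about 2 mm. A picture is of the moment at which its call begins. get_calibration takes no time and is no camera call.
- sign_off(): hands the job in, once; it reports no verdict.
Trained networks look in the newest picture that a camera, given by its name, has taken for a name from the list of things; names that differ only in an ending like _2 or _b are one class to them, and where a whole thing is asked for, a point or a joint stands for the part that bears it (a point fixed in the world has none). Each returns a list of dicts, best first, with "confidence" (0 to 1); they miss things now and then, are a little off and sometimes report something else, mostly with a low value. They report only what shows in the picture. A call takes as long as a camera call.
- masks_of(camera, label): "pixels" (400x640 bool, what is visible of it) and "location" ([column, row] in pixels, amid what is visible of it).
The state is a dict: "time_s": time; "joint_pos": joint angles; "qd": joint speeds; "effort": joint torques, N m; "tcp_pos": TCP position; "ee_rot": TCP orientation; "ft_force": force on the tool from outside, world axes, zero at the start; "torque": the same for the moment, N m; "width": opening from 0.0 (shut) to 1.0 (fully open).
Only numpy, scipy, OpenCV 4.12 (cv2) and the standard library are available. Lean on these libraries where they do the work, as an engineer would, in place of code of your own. Each camera call takes 0.05 s, during which the arm holds its last target. There are 200 camera calls.

## Working session

There is one attempt and no reset: what is moved stays moved. The work goes in short steps, Python scripts to look and compute and a shell command to move; the robot and the scene stay as the last step left them, time stands still between calls to the robot, and variables do not carry over. Pictures are saved under pics/ and viewed, on a budget of 10 in all, crops included, one or two more only if the job needs it, and the job is handed in when it is done.

```bash
mkdir -p pics; cat > h.py <<'E'
import numpy as np, cv2
from workcell import *
from scipy.spatial.transform import Rotation as R
def cal(n):
    c=get_calibration(n); return np.array(c["camera_matrix"]),cv2.Rodrigues(np.array(c["rvec"],float))[0],np.array(c["tvec"],float).ravel()
def ray(n,px):
    K,r,t=cal(n); d=r.T@np.linalg.inv(K)@np.array([px[0],px[1],1.]); return -r.T@t,d
def at_z(n,px,z):
    o,d=ray(n,px); return o+d*(z-o[2])/d[2]
def proj(n,P):
    K,r,t=cal(n); q=(K@(r@np.atleast_2d(P).T+t[:,None])).T; return q[:,:2]/q[:,2:]
def tool(P):  # mm shift in tool axes from present TCP to world point
    s=observe(); return 1000*R.from_quat(s["ee_rot"]).inv().apply(np.array(P)-s["tcp_pos"])
E
python3 - <<'E'
from h import *
a=get_image("scene");b=get_image("top")
cv2.imwrite("pics/a.png",np.vstack([a,b])[:, :] if 0 else cv2.resize(np.vstack([a,b]),(480,600),interpolation=cv2.INTER_AREA))
cv2.imwrite("pics/top.png",b);cv2.imwrite("pics/scene.png",a)
for n in("scene","top"):
    o,_=ray(n,(320,200));print(n,o.round(3))
    for l in("case","lid","latch_pad","board_bed","tape_roll","spool","tape_measure","stone"):
        try:
            for m in masks_of(n,l)[:2]:
                p=m["pixels"];r=cv2.minAreaRect(np.argwhere(p)[:,::-1].astype(np.float32))
                print(l,round(m["confidence"],2),np.round(m["location"]),p.sum(),np.round(cv2.boxPoints(r)).tolist())
        except Exception as e: print(l,e)
s=observe();print(s["tcp_pos"],s["ee_rot"],nose_length,s["ft_force"])
E
```

```text
scene [-0.053  0.836  0.99 ]
case 0.71 [351. 163.] 1998 [[311.0, 162.0], [327.0, 131.0], [394.0, 166.0], [378.0, 197.0]]
case 0.36 [272. 274.] 2125 [[232.0, 270.0], [249.0, 240.0], [311.0, 276.0], [295.0, 305.0]]
lid 0.61 [346. 155.] 1037 [[318.0, 148.0], [327.0, 131.0], [378.0, 157.0], [369.0, 174.0]]
lid 0.45 [350. 158.] 2041 [[311.0, 163.0], [326.0, 131.0], [395.0, 164.0], [380.0, 196.0]]
latch_pad 0.65 [380. 174.] 153 [[367.0, 171.0], [374.0, 162.0], [389.0, 176.0], [382.0, 184.0]]
board_bed 0.72 [273. 274.] 2235 [[233.0, 267.0], [252.0, 238.0], [312.0, 277.0], [293.0, 307.0]]
tape_roll 0.61 [343. 214.] 330 [[334.0, 203.0], [354.0, 203.0], [354.0, 222.0], [334.0, 222.0]]
spool 0.83 [306. 198.] 270 [[301.0, 193.0], [315.0, 193.0], [315.0, 214.0], [301.0, 214.0]]
spool 0.72 [250. 206.] 352 [[240.0, 193.0], [253.0, 191.0], [257.0, 219.0], [244.0, 221.0]]
tape_measure 0.7 [250. 206.] 386 [[240.0, 192.0], [254.0, 190.0], [258.0, 220.0], [244.0, 221.0]]
top [0.356 0.065 1.125]
latch_pad 0.81 [402. 234.] 228 [[393.0, 222.0], [404.0, 222.0], [404.0, 243.0], [393.0, 243.0]]
board_bed 0.61 [401. 236.] 218 [[393.0, 222.0], [404.0, 222.0], [404.0, 243.0], [393.0, 243.0]]
board_bed 0.59 [231. 224.] 1979 [[217.0, 255.0], [218.0, 189.0], [249.0, 189.0], [248.0, 256.0]]
tape_roll 0.77 [337. 224.] 267 [[326.0, 220.0], [346.0, 220.0], [346.0, 240.0], [326.0, 240.0]]
spool 0.71 [324. 193.] 249 [[308.0, 195.0], [320.0, 183.0], [332.0, 195.0], [320.0, 207.0]]
tape_measure 0.71 [283. 150.] 410 [[265.0, 153.0], [284.0, 134.0], [296.0, 146.0], [277.0, 165.0]]
stone 0.55 [402. 195.] 2202 [[380.0, 155.0], [412.0, 155.0], [412.0, 244.0], [380.0, 244.0]]
[ 0.30434609 -0.60250019  0.26374065] [9.72773115e-01 2.31759502e-01 1.92282122e-07 2.00500126e-05] 0.025 [ 0.4877447   0.08660529 -0.53693046]
```

View pics/top.png

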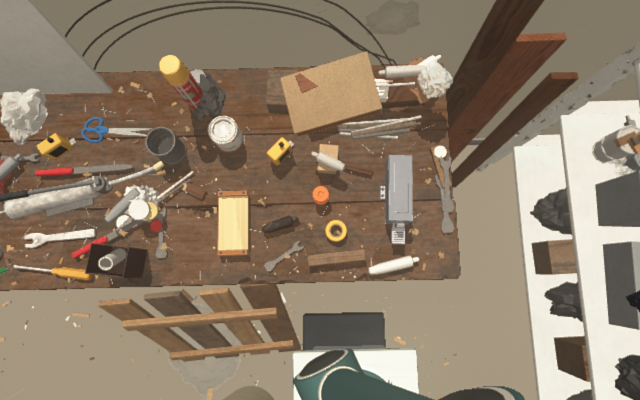

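View pics/scene.png

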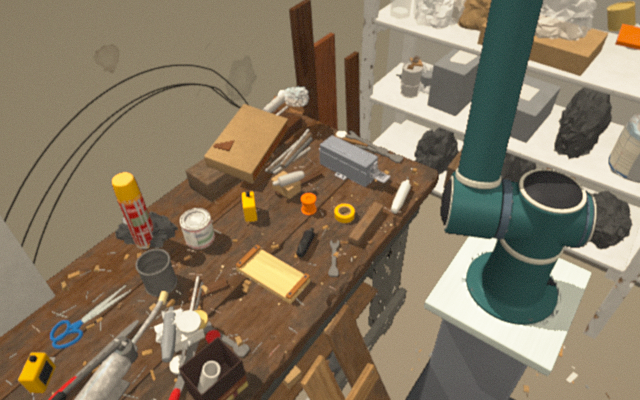

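The top view shows the board at (233,223), the shut case at (399,188) with its latch pad at (398,235), the tape roll at (336,231), the spool at (320,195) and the tape measure at (280,150). Next I need enlarged crops to get corner positions.

```bash
python3 - <<'E'
from h import *
a=cv2.imread("pics/scene.png")[125:205,300:400];b=cv2.imread("pics/top.png")[147:257,370:430]
c=cv2.imread("pics/top.png")[182:262,205:260]
a=cv2.resize(a,None,fx=4,fy=4,interpolation=cv2.INTER_CUBIC);b=cv2.resize(b,None,fx=5,fy=5,interpolation=cv2.INTER_CUBIC)[:550]
o=np.zeros((550,700,3),np.uint8);o[:320,:400]=a;o[:,400:]=b
o[325:325+225,:160]=cv2.resize(c,(160,225))
cv2.imwrite("pics/c1.png",o)
print(at_z("top",(398,156),.077),at_z("top",(398,222),.077),at_z("top",(398,235),.042),at_z("top",(233,223),.018))
E
```

```text
[ 0.64363329 -0.12806057  0.077     ] [ 0.47229677 -0.11884803  0.077     ] [ 0.44234696 -0.12315295  0.042     ] [0.48770447 0.31068231 0.018     ]
```

View pics/c1.png

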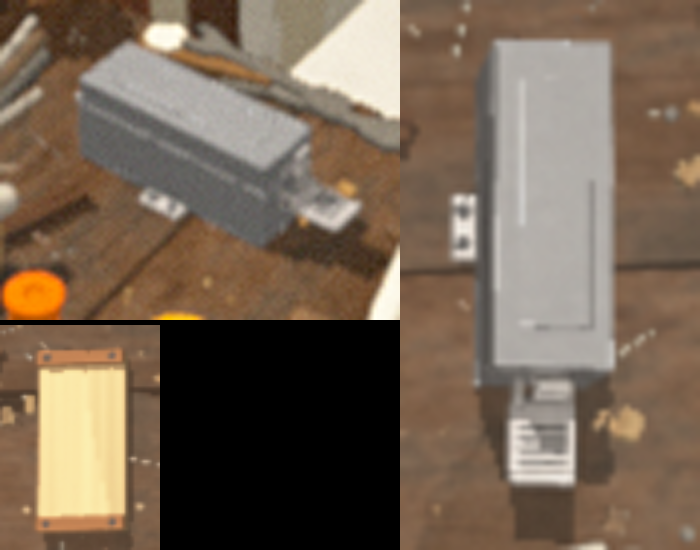

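The crops show the shut lid's top corners at crop pixels (492,40), (611,40), (612,368) and (494,364) in the top view. In the scene view they are at (80,92), (132,42), (312,130) and (262,172). The board is square to the axes within a degree or two.

```bash
python3 - <<'E'
from h import *
from scipy.optimize import least_squares as ls
top=np.array([(492,40),(611,40),(612,368),(494,364)],float);top=np.c_[370+(top[:,0]-400+.5)/5-.5,147+(top[:,1]+.5)/5-.5]
sc=np.array([(80,92),(132,42),(312,130),(262,172)],float);sc=np.c_[300+(sc[:,0]+.5)/4-.5,125+(sc[:,1]+.5)/4-.5]
M=np.array([(.085,.03,.077),(.085,-.03,.077),(-.086,-.03,.077),(-.086,.03,.077)])
def W(p,M): c,s=np.cos(p[2]),np.sin(p[2]);return np.c_[p[0]+c*M[:,0]-s*M[:,1],p[1]+s*M[:,0]+c*M[:,1],M[:,2]]
for nm,f in (("both",lambda p:np.r_[proj("top",W(p,M))-top,proj("scene",W(p,M))-sc].ravel()),("top",lambda p:(proj("top",W(p,M))-top).ravel())):
    r=ls(f,[.55,-.125,0]);print(nm,r.x,r.fun.reshape(-1,2).round(1).tolist())
b=np.array([(37,347),(123,347),(125,530),(37,530)],float);b=np.c_[205+b[:,0]*55/160,182+(b[:,1]-325)*80/225]
MB=np.array([(.086,.04,.028),(.086,-.04,.028),(-.086,-.04,.028),(-.086,.04,.028)])
q=ls(lambda p:(proj("top",W(p,MB))-b).ravel(),[.49,.31,0]);print(q.x,q.fun.round(1))
p=r.x
print("pad",W(p,np.array([[-.124,0,.042]])),at_z("top",(398,235),.042),"proj",proj("top",W(p,np.array([[-.124,0,.042]]))))
for n,px,z in(("tape",(336,231),.022),("spool",(320,195),.047),("measure",(280,150),.073)):print(n,at_z("top",px,z))
print(R.from_quat(observe()["ee_rot"]).as_matrix().round(3))
E
```

```text
both [ 0.56196642 -0.12777467 -0.04984429] [[-0.2, -0.1], [-0.7, 0.4], [-0.3, 0.5], [-0.6, 0.8], [-0.3, -3.3], [-1.0, -0.3], [0.2, -0.4], [0.8, -0.4]]
top [ 0.56300683 -0.12893658 -0.04962507] [[0.3, -0.5], [-0.3, -0.0], [0.1, 0.1], [-0.1, 0.4]]
[0.4892985  0.30935034 0.00682366] [ 0.1  0.7  0.4 -0.2 -0.1 -0.7 -0.4  0.3]
pad [[ 0.43915949 -0.1227856   0.042     ]] [ 0.44234696 -0.12315295  0.042     ] proj [[397.92426781 236.23333699]]
tape [0.45877122 0.03654288 0.022     ]
spool [0.55213691 0.07625471 0.047     ]
measure [0.66940817 0.17735574 0.073     ]
[[ 0.893  0.451  0.   ]
 [ 0.451 -0.893 -0.   ]
 [-0.     0.    -1.   ]]
```

```bash
cat >> h.py <<'E'
CP=(.5625,-.1283,-.0497)
def cw(x,y,z):  # case frame (m) -> world
    c,s=np.cos(CP[2]),np.sin(CP[2]);return np.array([CP[0]+c*x-s*y,CP[1]+s*x+c*y,z])
def st():
    s=observe();m=R.from_quat(s["ee_rot"]).as_matrix();p=np.array(s["tcp_pos"])
    c,q=np.cos(CP[2]),np.sin(CP[2]);d=p[:2]-CP[:2]
    print("t",round(s["time_s"],2),"tcp",p.round(4),"case-frame mm",(1000*np.array([c*d[0]+q*d[1],-q*d[0]+c*d[1],p[2]-.025])).round(1),"(z=tip) yaw",np.degrees(np.arctan2(m[1,0],m[0,0])).round(2),"F",np.round(s["ft_force"],1),"w",round(s["width"],3))
E
python3 -c "
from h import *
st();print(tool(cw(-.132,0,.15+.025)),tool(cw(-.132,0,.055+.025)))"
```

```text
t 0.9 tcp [ 0.3043 -0.6025  0.2637] case-frame mm [-234.3 -486.4  238.7] (z=tip) yaw 26.8 F [ 0.5  0.1 -0.5] w 1.0
[ 329.52127834 -372.15983291   88.72316292] [ 329.52212569 -372.16354716  183.72316285]
```

```bash
python3 -m jog '100 -112 27 7 255; 200 -226 54 14 255; 330 -372 89 21 255; 330 -372 89 28 255; 330 -372 89 29.7 255; 330 -372 89 29.7 255; 330 -372 89 29.7 255; 330 -372 89 29.7 255; 330 -372 89 29.7 255; 330 -372 89 29.7 255; 330 -372 89 29.7 255; 330 -372 89 29.7 255; 330 -372 89 29.7 255; 330 -372 130 29.7 255; 330 -372 165 29.7 255; 330 -372 184 29.7 255; 330 -372 184 29.7 255; 330 -372 184 29.7 255' 10; python3 -c "
from h import *
st();i=get_image('scene');j=get_image('top');a=cv2.resize(i[110:230,280:420],None,fx=4,fy=4);b=cv2.resize(j[140:260,370:430],(240,480));cv2.imwrite('pics/d.png',np.hstack([a,b]))"
```

```text
time_s: 2.4
tcp_pos: [0.4303, -0.1217, 0.0791]
ee_rot: [1.0, -0.025, -0.001, -0.0]
ft_force: [0.5, 0.0, 0.3]
width: 0.007
t 2.4 tcp [ 0.4303 -0.1217  0.0791] case-frame mm [-132.3    0.    54.1] (z=tip) yaw -2.9 F [0.5 0.  0.3] w 0.007
```

View pics/d.png

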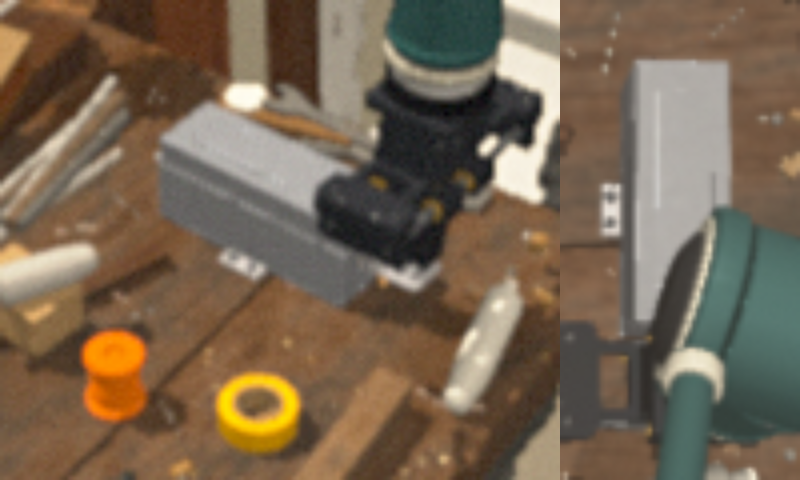

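The closed fingers hover over the pad at case x = -132, 12 mm above it, and the gripper body is in front of the lid edge. Next I press down.

```bash
python3 -m jog '0 0 6 0 255; 0 0 10 0 255; 0 0 13 0 255; 0 0 15 0 255; 0 0 17 0 255; 0 0 18 0 255; 0 0 19 0 255; 0 0 19 0 255; 0 0 19 0 255'; python3 -c "
from h import *
st();j=get_image('top')
for m in masks_of('top','lid')[:2]:print(m['confidence'],m['location'],m['pixels'].sum())
for m in masks_of('top','stone')[:2]:print(m['confidence'],m['location'],m['pixels'].sum())"
```

```text
time_s: 3.25
tcp_pos: [0.432, -0.1219, 0.0612]
ee_rot: [1.0, -0.025, 0.001, 0.0]
ft_force: [1.3, -1.7, 3.7]
width: 0.007
t 3.25 tcp [ 0.432  -0.1219  0.0612] case-frame mm [-1.307e+02 -1.000e-01  3.620e+01] (z=tip) yaw -2.89 F [ 1.3 -1.7  3.7] w 0.007
0.86 [404.6, 174.9] 1263
0.46 [282.9, 149.9] 437
0.7 [393.1, 200.0] 196
```

```bash
python3 -m jog '0 0 1 0 255; 0 0 2 0 255; 0 0 2 0 255; 0 0 2 0 255; 0 0 -30 0 255; 0 0 -60 0 255; -10 0 -100 0 255; -10 0 -140 0 255; -10 0 -140 0 255; -10 0 -140 0 255; -10 0 -140 0 255'; python3 -c "
from h import *
st();i=get_image('scene');j=get_image('top');a=cv2.resize(i[80:230,280:420],None,fx=4,fy=4);b=cv2.resize(j[110:260,370:430],(240,600));cv2.imwrite('pics/e.png',np.hstack([a,b]))"
```

```text
time_s: 4.32
tcp_pos: [0.4199, -0.1206, 0.1994]
ee_rot: [1.0, -0.025, -0.001, -0.0]
ft_force: [0.3, -0.3, -0.2]
width: 0.006
t 4.32 tcp [ 0.4199 -0.1206  0.1994] case-frame mm [-142.8    0.6  174.4] (z=tip) yaw -2.89 F [ 0.3 -0.3 -0.2] w 0.006
```

View pics/e.png

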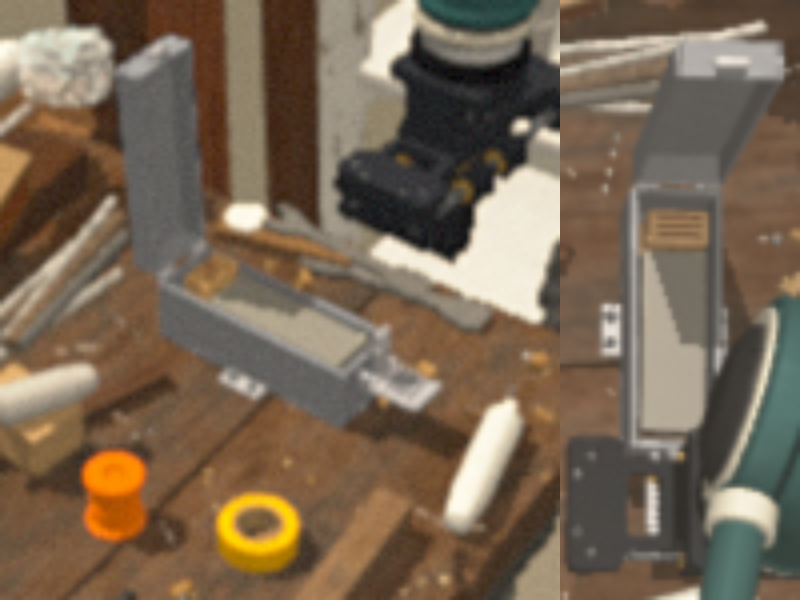

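The lid stands fully open. The tab shows at top-view pixel (399.5,167.3) and the stone's light face spans rows 172 to 217.5. Next I convert these to case coordinates.

```bash
python3 -c "
from h import *
def inv(P):
    c,q=np.cos(CP[2]),np.sin(CP[2]);d=P[:2]-np.array(CP[:2]);return (1000*np.array([c*d[0]+q*d[1],-q*d[0]+c*d[1]])).round(1)
for u,v,z in((678,210,.061),(678,248,.06),(678,229,.061),(677,431,.052),(671,250,.052),(629,320,.053),(721,280,.053),(658,188,.0545)):
    print(inv(at_z('top',(370+(u-560+.5)/4-.5,110+(v+.5)/4-.5),z)))
print(tool(cw(.052,0,.12+.025)),tool(cw(.052,0,.066+.025)))"
```

```text
[69.1 -1.3]
[43.8 -1.4]
[56.3 -1.3]
[-75.5  -1.6]
[44.3  1.8]
[-3.4 29.5]
[ 24.7 -30.6]
[85.5 10.7]
[195.65156981   0.72485812  52.2094059 ] [195.91976816   0.81129254 106.20867069]
```

```bash
python3 -m jog '40 0 0 0 255; 80 0 0 0 255; 120 0 0 0 255; 160 0 0 0 255; 190 0 20 0 255; 195 0 50 0 255; 195 0 80 0 255; 195 0 105 0 255; 195 0 111 0 255; 195 0 114 0 255; 195 0 117 0 255; 195 0 119 0 255; 195 0 121 0 255; 195 0 122 0 255; 195 0 123 0 255; 195 0 124 0 255; 195 0 125 0 255; 195 0 125 0 255' ; python3 -c "
from h import *
st()"
```

```text
time_s: 5.92
tcp_pos: [0.6192, -0.1305, 0.077]
ee_rot: [1.0, -0.025, 0.003, -0.0]
ft_force: [5.4, 2.8, 6.9]
width: 0.0
t 5.92 tcp [ 0.6192 -0.1305  0.077 ] case-frame mm [56.8  0.6 52. ] (z=tip) yaw -2.92 F [5.4 2.8 6.9] w 0.0
```

```bash
python3 -m jog '-1 0 1 0 255; -2 0 2 0 255; -2 0 3 0 255; -2 0 4 0 255; -2 0 4 0 255; -2 0 4 0 255' ; python3 -c "
from h import *
st()"
```

```text
time_s: 6.42
tcp_pos: [0.618, -0.1311, 0.0742]
ee_rot: [1.0, -0.025, 0.004, 0.0]
ft_force: [5.1, 0.5, 11.3]
width: 0.006
t 6.42 tcp [ 0.618  -0.1311  0.0742] case-frame mm [55.5 -0.1 49.2] (z=tip) yaw -2.91 F [ 5.1  0.5 11.3] w 0.006
```

Force is rising at the expected stop height, so the tray should be at its stop. I'll retract straight up and then back, and check.

```bash
python3 -m jog '-5 0 -10 0 255; -8 0 -40 0 255; -8 0 -80 0 255; -30 0 -110 0 200; -70 0 -110 0 0; -110 0 -110 0 0; -110 0 -110 0 0; -110 0 -110 0 0; -110 0 -110 0 0'; python3 -c "
from h import *
st();i=get_image('scene');a=cv2.resize(i[80:230,280:420],None,fx=4,fy=4);b=np.zeros((600,10,3),np.uint8);cv2.imwrite('pics/f.png',a)
print(tool(cw(-.058,0,.1+.025)),tool(cw(-.058,0,.060+.025)))"
```

```text
time_s: 7.17
tcp_pos: [0.5032, -0.1251, 0.1807]
ee_rot: [1.0, -0.025, -0.001, -0.0]
ft_force: [1.7, 0.7, -0.6]
width: 0.436
t 7.17 tcp [ 0.5032 -0.1251  0.1807] case-frame mm [-59.4   0.2 155.7] (z=tip) yaw -2.91 F [ 1.7  0.7 -0.6] w 0.436
[2.52863096e-01 2.77516264e-02 5.62789999e+01] [2.72756413e-01 3.51221620e-02 9.62789943e+01]
```

View pics/f.png

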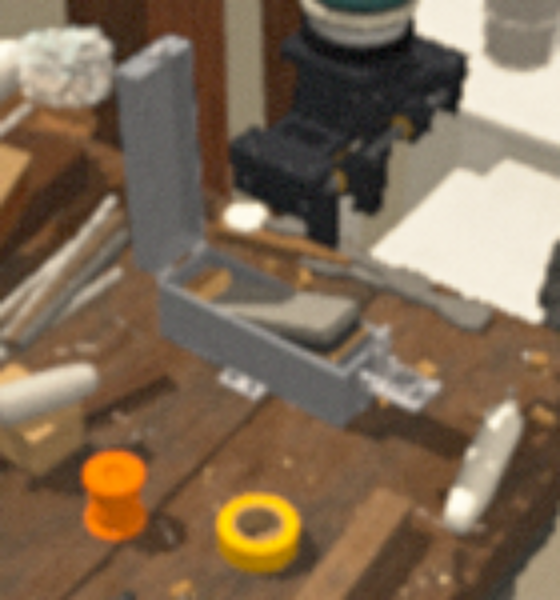

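The stone's latch-side end stands up clear of the walls, around (320,310) in this crop, and the lid is still open. Next I open fully, descend and grip.

```bash
python3 -m jog '0 0 0 0 0; 0 0 0 0 0; 0 0 0 0 0; 0 0 0 0 0; 0 0 30 0 0; 0 0 60 0 0; 0 0 85 0 0; 0 0 96 0 0; 0 0 96 0 0; 0 0 96 0 0; 0 0 96 0 160; 0 0 96 0 255; 0 0 96 0 255; 0 0 96 0 255; 0 0 96 0 255; 0 0 96 0 255; 0 0 96 0 255; 0 0 96 0 255' 45; python3 -c "
from h import *
st()"
```

```text
time_s: 8.72
tcp_pos: [0.5042, -0.1253, 0.0859]
ee_rot: [1.0, -0.025, 0.0, -0.0]
ft_force: [0.1, 1.0, 1.0]
width: 0.472
t 8.72 tcp [ 0.5042 -0.1253  0.0859] case-frame mm [-58.4   0.1  60.9] (z=tip) yaw -2.9 F [0.1 1.  1. ] w 0.472
```

```bash
python3 -m jog '0 0 -6 0 255; 0 0 -14 0 255; 0 0 -26 0 255; 0 0 -42 0 255; 0 0 -60 0 255; 0 0 -80 0 255; 0 0 -100 0 255; 0 0 -116 0 255; 0 0 -126 0 255; 0 0 -130 0 255; 0 0 -130 0 255; 0 0 -130 0 255'; python3 -c "
from h import *
st();i=get_image('scene');a=cv2.resize(i[60:200,280:420],None,fx=4,fy=4);cv2.imwrite('pics/g.png',a)
print(tool((.489-.045,.3093,.19)))
for m in masks_of('scene','stone')[:1]:print(m['confidence'],m['location'],m['pixels'].sum())"
```

```text
time_s: 9.72
tcp_pos: [0.5037, -0.1252, 0.2153]
ee_rot: [1.0, -0.025, -0.0, -0.0]
ft_force: [1.3, -0.1, -1.9]
width: 0.474
t 9.72 tcp [ 0.5037 -0.1252  0.2153] case-frame mm [-5.890e+01  1.000e-01  1.903e+02] (z=tip) yaw -2.9 F [ 1.3 -0.1 -1.9] w 0.474
[ -81.14981558 -430.8463323    24.99220895]
0.85 [347.5, 121.7] 308
```

View pics/g.png

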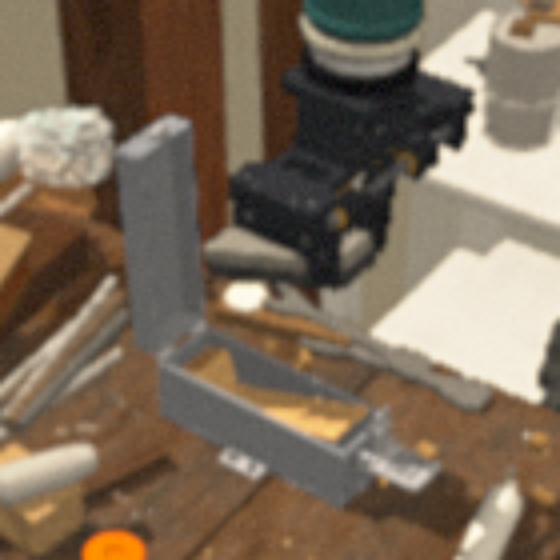

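The stone is held by its end with its tilt kept, and the case is empty. Next I carry it over the board.

```bash
python3 -m jog '-2 -12 0 -0.3 255; -6 -36 0 -0.6 255; -12 -66 0 -0.9 255; -18 -100 0 -1.2 255; -24 -135 0 -1.5 255; -30 -170 0 -1.8 255; -37 -205 0 -2 255; -43 -240 0 -2.2 255; -49 -275 0 -2.4 255; -55 -310 0 -2.6 255; -61 -345 0 -2.8 255; -67 -375 0 -3 255; -72 -402 0 -3.2 255; -75 -420 0 -3.3 255; -77 -429 0 -3.3 255; -77 -431 0 -3.3 255; -77 -431 0 -3.3 255; -77 -431 40 -3.3 255; -77 -431 80 -3.3 255; -77 -431 80 -3.3 255'; python3 -c "
from h import *
st();i=get_image('scene');a=cv2.resize(i[180:310,200:340],None,fx=4,fy=4);cv2.imwrite('pics/g2.png',a)
print(tool((.4483,.3093,.085)),tool((.4393,.3093,.0505)))"
```

```text
time_s: 11.48
tcp_pos: [0.4439, 0.3044, 0.128]
ee_rot: [1.0, 0.003, -0.006, 0.004]
ft_force: [-2.6, -0.5, -4.5]
width: 0.471
t 11.48 tcp [0.4439 0.3044 0.128 ] case-frame mm [-140.   426.3  103. ] (z=tip) yaw 0.31 F [-2.6 -0.5 -4.5] w 0.471
[ 3.47852907 -4.20310995 46.05295975] [-5.1817286  -4.4733818  80.63875004]
```

View pics/g2.png

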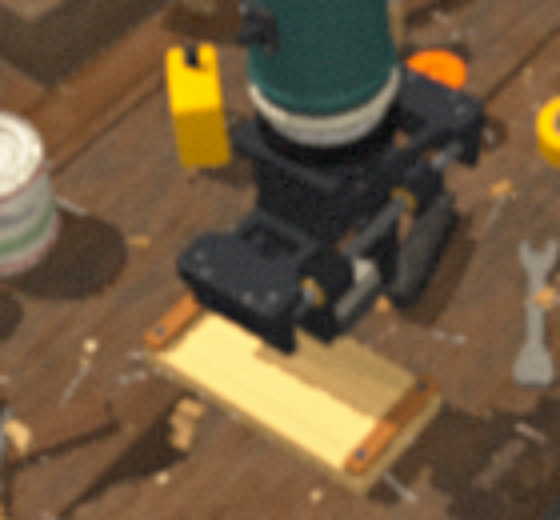

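The arm is over the board and still settling. I'll hold for a moment and re-measure.

```bash
python3 -m jog '0 0 0 0 255; 0 0 0 0 255; 0 0 0 0 255'; python3 -c "
from h import *
st()
print(tool((.4483,.3093,.085)),tool((.4393,.3093,.0505)))"
```

```text
time_s: 11.78
tcp_pos: [0.451, 0.3097, 0.1387]
ee_rot: [1.0, 0.003, 0.002, -0.001]
ft_force: [0.1, 0.6, -1.9]
width: 0.473
t 11.78 tcp [0.451  0.3097 0.1387] case-frame mm [-133.2  431.9  113.7] (z=tip) yaw 0.37 F [ 0.1  0.6 -1.9] w 0.473
[-2.90529812  0.54721002 53.67468602] [-12.05468691   0.57701049  88.13535631]
```

```bash
python3 -m jog '-1 0 15 0 255; -2 0 32 0 255; -3 0 44 0 255; -3 0 50 0 255; -3 0 53 0 255; -4 0 56 0 255; -5 0 59 0 255; -6 0 62 0 255; -7 0 65 0 255; -8 0 68 0 255; -9 0 71 0 255; -9 0 71 0 255; -9 0 71 0 255'; python3 -c "
from h import *
st()"
```

```text
time_s: 12.87
tcp_pos: [0.4403, 0.3093, 0.0648]
ee_rot: [1.0, 0.004, 0.0, -0.0]
ft_force: [-2.4, 2.3, 2.8]
width: 0.474
t 12.87 tcp [0.4403 0.3093 0.0648] case-frame mm [-143.7  431.    39.8] (z=tip) yaw 0.42 F [-2.4  2.3  2.8] w 0.474
```

```bash
python3 -m jog '0 0 2 0 255; -1 0 4 0 255; -1 0 6 0 255; -1 0 8 0 255; -1 0 10 0 255; -1 0 12 0 255; -1 0 13 0 255; -1 0 13 0 255; -1 0 13 0 255'; python3 -c "
from h import *
st();i=get_image('scene');a=cv2.resize(i[180:310,200:340],None,fx=4,fy=4);cv2.imwrite('pics/k.png',a)"
```

```text
time_s: 13.62
tcp_pos: [0.4387, 0.3087, 0.0514]
ee_rot: [1.0, 0.003, -0.0, 0.0]
ft_force: [-2.9, -0.8, 3.3]
width: 0.468
t 13.62 tcp [0.4387 0.3087 0.0514] case-frame mm [-145.4  430.3   26.4] (z=tip) yaw 0.39 F [-2.9 -0.8  3.3] w 0.468
```

View pics/k.png

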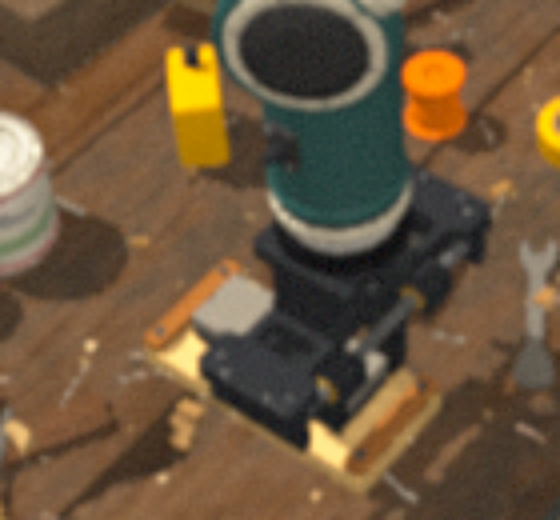

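The stone is nearly flat on the board, with the tape measure and spool undisturbed. I'll lower the last few millimetres, watching the force.

```bash
python3 -m jog '0 0 1 0 255; 0 0 2 0 255; 0 0 2 0 255; 0 0 2 0 255'; python3 -c "
from h import *
st()"; python3 -m jog '0 0 1 0 255; 0 0 2 0 255; 0 0 2 0 255; 0 0 2 0 255'; python3 -c "
from h import *
st()"
```

```text
time_s: 14.0
tcp_pos: [0.439, 0.3088, 0.0504]
ee_rot: [1.0, 0.003, -0.0, 0.0]
ft_force: [-5.2, -2.1, 8.6]
width: 0.472
t 14.0 tcp [0.439  0.3088 0.0504] case-frame mm [-145.1  430.4   25.4] (z=tip) yaw 0.4 F [-5.2 -2.1  8.6] w 0.472
time_s: 14.33
tcp_pos: [0.439, 0.3088, 0.0504]
ee_rot: [1.0, 0.004, -0.0, 0.0]
ft_force: [-9.6, -6.2, 22.6]
width: 0.472
t 14.33 tcp [0.439  0.3088 0.0504] case-frame mm [-145.1  430.4   25.4] (z=tip) yaw 0.41 F [-9.6 -6.2 22.6] w 0.472
```

```bash
python3 -m jog '0 0 -1.5 0 255; 0 0 -3 0 255; 0 0 -3 0 200; 0 0 -3 0 100; 0 0 -3 0 0; 0 0 -3 0 0; 0 0 -3 0 0; 0 0 -3 0 0; 0 0 -3 0 0; 0 0 -3 0 0; 0 0 -30 0 0; 0 0 -70 0 0; 0 0 -110 0 0; 0 0 -150 0 0; 0 0 -190 0 0; 0 20 -210 0 0; 0 60 -210 0 0; 0 100 -210 0 0; 0 140 -210 0 0; 0 140 -210 0 0' 10; python3 -c "
from h import *
st();i=get_image('scene');j=get_image('top');a=cv2.resize(i[220:320,220:320],None,fx=4,fy=4)
b=cv2.resize(j[180:265,200:265],(306,400));cv2.imwrite('pics/m.png',np.hstack([a,b]))
for m in masks_of('top','stone')[:2]:
    r=cv2.minAreaRect(np.argwhere(m['pixels'])[:,::-1].astype(np.float32));print(m['confidence'],r,at_z('top',r[0],.042))"
```

```text
time_s: 16.0
tcp_pos: [0.4396, 0.1637, 0.2579]
ee_rot: [1.0, 0.001, 0.0, 0.002]
ft_force: [0.8, -0.6, -0.7]
width: 0.998
t 16.0 tcp [0.4396 0.1637 0.2579] case-frame mm [-137.2  285.5  232.9] (z=tip) yaw 0.15 F [ 0.8 -0.6 -0.7] w 0.998
```

View pics/m.png

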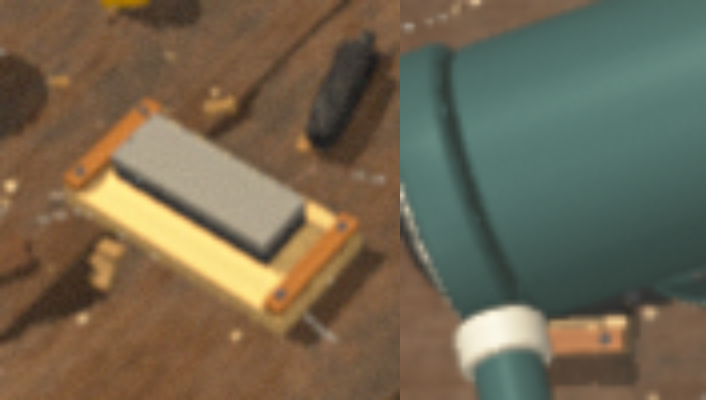

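The stone lies flat with its light side up between the cleats. Next I fit its top corners from the scene crop: (112,158), (155,113), (303,207) and (262,250).

```bash
python3 - <<'E'
from h import *
from scipy.optimize import least_squares as ls
def W(p,M): c,s=np.cos(p[2]),np.sin(p[2]);return np.c_[p[0]+c*M[:,0]-s*M[:,1],p[1]+s*M[:,0]+c*M[:,1],M[:,2]]
def fit(px,L,B,z):
    px=np.array(px,float);px=220+(px+.5)/4-.5
    M=np.array([(L,B,z),(L,-B,z),(-L,-B,z),(-L,B,z)])
    r=ls(lambda p:(proj("scene",W(p,M))-px).ravel(),[.49,.31,0]);print(r.x.round(4),r.fun.round(1))
fit([(112,158),(155,113),(303,207),(262,250)],.06,.021,.042)
fit([(67,183),(150,98),(358,218),(270,308)],.086,.04,.028)
st();print(tool(cw(.150,0,.265+.025)),tool(cw(.150,0,.195+.025)))
E
```

```text
[ 0.4909  0.3119 -0.0105] [-0.4 -0.3  0.2  0.3  0.6 -0.5 -0.4  0.4]
[ 0.4891  0.3139 -0.0035] [-1.6 -1.9 -0.8 -0.7  0.5  1.   1.7  1.1]
t 16.15 tcp [0.4401 0.1689 0.2579] case-frame mm [-137.1  290.7  232.9] (z=tip) yaw 0.3 F [ 0.2 -0.4  0.9] w 0.995
[270.67483196 306.01399669 -32.27503223] [270.64520803 306.07398171  37.7249358 ]
```

```bash
python3 -m jog '0 0 -32 0 255; 22 25 -32 1 255; 49 55 -32 2 255; 76 85 -32 3 255; 103 116 -32 3.1 255; 130 147 -32 3.1 255; 157 177 -32 3.1 255; 184 208 -32 3.1 255; 211 238 -32 3.1 255; 238 269 -32 3.1 255; 260 294 -32 3.1 255; 270 306 -32 3.1 255; 271 306 -32 3.1 255; 271 306 -32 3.1 255; 271 306 -10 3.1 255; 271 306 10 3.1 255; 271 306 28 3.1 255; 271 306 36 3.1 255; 271 306 36 3.1 255; 271 306 36 3.1 255'; python3 -c "
from h import *
st()
# lid-following: tip centre in case frame (mm) for lid angle, contact 160 mm along
for a in np.arange(95,-1,-8.):
    t=np.radians(a);x=88-160*np.cos(t)+22.5*np.sin(t)+9;z=54.5+160*np.sin(t)+22.5*np.cos(t);print(a,x.round(),z.round())
"
```

```text
time_s: 17.82
tcp_pos: [0.7128, -0.1335, 0.2218]
ee_rot: [1.0, -0.023, -0.0, -0.0]
ft_force: [-0.2, 0.2, 0.7]
width: 0.005
t 17.82 tcp [ 0.7128 -0.1335  0.2218] case-frame mm [150.4   2.3 196.8] (z=tip) yaw -2.6 F [-0.2  0.2  0.7] w 0.005
95.0 133.0 212.0
87.0 111.0 215.0
79.0 89.0 216.0
71.0 66.0 213.0
63.0 44.0 207.0
55.0 24.0 198.0
47.0 4.0 187.0
39.0 -13.0 173.0
31.0 -29.0 156.0
23.0 -41.0 138.0
15.0 -52.0 118.0
7.0 -59.0 96.0
```

```bash
python3 -m jog '-8 2 -5 0 255; -17 2 -10 0 255; -28 2 -13 0 255; -39 2 -15 0 255; -50 2 -15 0 255; -61 2 -15 0 255; -73 2 -14 0 255; -84 2 -13 0 255; -95 2 -10 0 255; -106 2 -7 0 255; -116 2 -3 0 255; -126 2 2 0 255; -136 2 7 0 255; -146 2 13 0 255; -155 2 20 0 255; -163 2 27 0 255; -171 2 35 0 255; -179 2 44 0 255; -185 2 53 0 255; -191 2 62 0 255'; python3 -c "
from h import *
st();i=get_image('scene');a=cv2.resize(i[60:230,280:420],None,fx=3.5,fy=3.5);cv2.imwrite('pics/n.png',a)"
```

```text
time_s: 19.48
tcp_pos: [0.5213, -0.1281, 0.1589]
ee_rot: [1.0, -0.024, -0.0, 0.0]
ft_force: [0.7, 0.6, 1.7]
width: 0.006
t 19.48 tcp [ 0.5213 -0.1281  0.1589] case-frame mm [-41.2  -1.9 133.9] (z=tip) yaw -2.7 F [0.7 0.6 1.7] w 0.006
```

View pics/n.png

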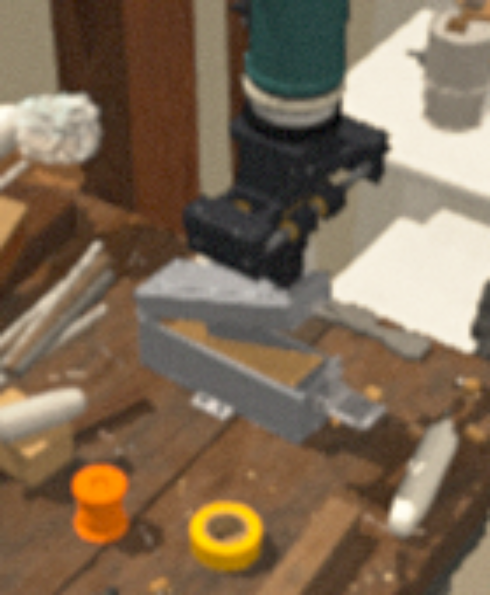

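The lid follows the finger and is about 20° open, with the finger near its free edge. I continue down and snap it.

```bash
python3 -m jog '-5 0 8 0 255; -10 0 16 0 255; -14 0 25 0 255; -17 0 34 0 255; -20 0 42 0 255; -22 0 49 0 255; -23 0 54 0 255; -24 0 57 0 255; -24 0 59 0 255; -24 0 61 0 255; -24 0 62 0 255; -24 0 62 0 255'; python3 -c "
from h import *
st()"
```

```text
time_s: 20.53
tcp_pos: [0.4978, -0.127, 0.0991]
ee_rot: [1.0, -0.023, -0.001, -0.0]
ft_force: [-6.8, 1.9, 16.4]
width: 0.005
t 20.53 tcp [ 0.4978 -0.127   0.0991] case-frame mm [-64.7  -1.9  74.1] (z=tip) yaw -2.68 F [-6.8  1.9 16.4] w 0.005
```

```bash
python3 -m jog '0 0 -2 0 255; 0 0 -8 0 255; 0 0 -30 0 255; 0 0 -70 0 255; -20 0 -110 0 255; -60 0 -140 0 255; -60 0 -140 0 255; -60 0 -140 0 255; -60 0 -140 0 255; -60 0 -140 0 255'; python3 -c "
from h import *
st();i=get_image('scene');a=cv2.resize(i[120:320,220:420],None,fx=3,fy=3);cv2.imwrite('pics/p.png',a)"
```

```text
time_s: 21.37
tcp_pos: [0.4379, -0.1239, 0.2357]
ee_rot: [1.0, -0.024, -0.001, -0.0]
ft_force: [-1.0, 0.2, 0.2]
width: 0.005
t 21.37 tcp [ 0.4379 -0.1239  0.2357] case-frame mm [-124.6   -1.8  210.7] (z=tip) yaw -2.7 F [-1.   0.2  0.2] w 0.005
```

View pics/p.png

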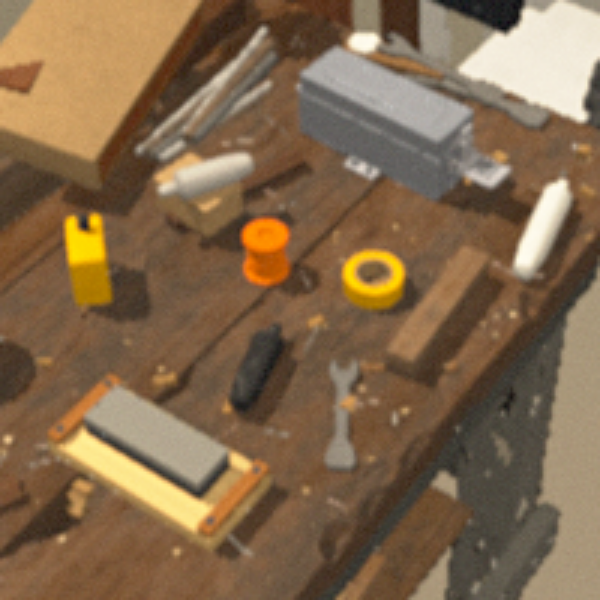

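The lid is shut and held with the robot off it, the stone lies flat on the board, and the bystanders are in place. I'm handing in.

```bash
python3 -c "
from workcell import *
print(sign_off())"
```

```text
the job is handed in; nothing more can be done
None
```

The job is done and handed in at about 21 s of the 72 s allowed; the hand-in gives no verdict.

I pressed the latch and the lid sprang open, then pressed the tab and the stone stayed tipped up. I lifted it by its raised end at about 45 N and lowered it low end first until it lay flat. Last, I swung the lid over from behind and pressed it shut with about 16 N.

**Stone:** The corner fit put its centre about 2 mm from the board's centre each way. Its long axis was within about 0.02 rad of the board's, light side up.

**Lid:** In the last picture it stays shut with the arm clear above it. I judged the latch by eye and by the pressing height and force, since the joint angles cannot be read.

**Bystanders:** The tape roll, spool and tape measure show no visible movement. I compared the pictures by eye and did not measure their positions again.

**Checks that failed or disagreed:**
- The fit of the board from the scene camera had residuals up to about 2 px and sat about 5 mm off the top-camera fit across the board, still inside tolerance.
- The top view of the stone after release was hidden by the arm, so that check gave nothing.
- The tip read 74 mm at lid closing, where 77 mm was expected. I put this down to the lid or arm giving under load, or a small height error.
- I viewed 12 pictures, two past the budget of 10.

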